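Return the stock bottles to their weighing docks

ROBOT

A 6-joint arm with a two-finger parallel gripper is mounted at the origin on the work surface. World frame = base frame: x ahead of the robot, y to its left, z up, the work surface at z = 0. Lengths are in mm, angles in rad, forces in N, time in s.
With the tool pointing down it reaches from about 275 to 1000 mm from the base axis. Payload 8.4 kg.
Tool frame: the origin (TCP) lies midway between the tips of the shut fingers; the grasp point (between the pads) lies 19 mm behind it; z points along the fingers, y is the line along which they close (so a half turn about z gives the same grasp; the last joint's range is limited). The gripper opens to 85 mm and grips with 20 to 120 N. Pads are 22 mm wide; open, the fingers measure 114 mm over their backs; the gripper's body (76 mm by 85 mm) begins 54 mm behind the grasp point. The pads swing forward as they close: fully open they stand 13 mm farther back than shut.
Start: joints at [-1.343, 0.353, 1.633, -0, 1.155, -0.002], TCP at [142.363, -608.573, 231.281] pointing down, gripper open.
Joint ranges: [-2.63, 2.63], [-0.92, 2.1], [0.06, 2.66], [-1.3, 4.44], [0, 2.69], [-3.02, 3.02]. Speed limits (rad/s): [2.22, 2.22, 2.79, 3.14, 3.14, 3.14].

INTERFACE

Orientations are given as [roll, pitch, yaw] about the fixed x, y, z axes, in that order (R = Rz(yaw) Ry(pitch) Rx(roll)).
In Python, from rig import telemetry, optics, r gives the robot as it stands.
- The arm moves only by the tool play_rows, never from a script. Its arguments are lists of equal length, an entry for each row: "dp": the shift along the tool's x, y, z in units of 40 mm (1.0 is 40 mm), a list of three; "rot": the turn, a rotation vector about the tool's x, y, z in units of 6 degrees (1.0 is 6 degrees), a list of three. In form: {"dp": [[tx, ty, tz], ...], "rot": [[ax, ay, az], ...]}. A call has 1 to 5 rows; each row is the pose to reach, as a shift and turn from the pose commanded when the call began, along the tool's axes at that moment; what a row does not reach only later rows make up. A row lasts 1/12 s, in which the tool goes at most 41.7 mm and 7.16 degrees, less where a joint would pass 70% of its speed; a pose out of reach is approached as far as the arm can. A call with a gripper value outside its range is refused whole. "fingers" is the opening, from 0 (shut) to 1 (fully open), set as the call begins (left out, the last holds). The fingers move at their own pace and stop on an object; "grip_force" is the grip in N (left out, the last holds). Time passes only in rows, so rows that repeat a pose let the fingers close. It gives the time, the measured TCP pose, the force, the opening and the grip force at its end, in the units of the state.
- telemetry.sense(): the state, without advancing time (a new reading comes with each control period).
- optics.grab_frame(name): name is "side" or "top" or "wrist"; returns a dict with "color" (420x560x3 uint8, red, green, blue), "mtx" (3x3 intrinsics, pixels), "D" ([k1, k2, p1, p2, k3] as OpenCV has them; the pictures are not rectified), "R" (3x3) and "t" (3): a world point X has camera coordinates R X + t; the wrist camera has in their place "mount" (4x4, takes a point from camera to tool coordinates, whose origin is the TCP and whose axes are the flange's). Camera axes: x right, y down, z forward; pixel columns grow to the right and rows downward; lengths in mm; the calibration is good to about 2 mm. A picture is of the moment at which its call begins: read the wrist's pose just before it. There is no depth.
- r.sign_off(): hands the job in; it is judged then, once.
The state is a dict: "clock": time; "qpos": joint angles; "qvel": joint speeds; "joint_efforts": joint torques, N m; "eef_pos": TCP position; "tcp_rot": TCP orientation; "contact_force": force on the tool from outside, world axes, zero at the start; "wrist_torque": the same for the moment, N m; "opening": opening from 0.0 (shut) to 1.0 (fully open); "grasp_force": force on a finger pad.
Only numpy, scipy, OpenCV 4.12 (cv2) and the standard library are available. Lean on these libraries where they do the work, as an engineer would, in place of code of your own. Each camera call takes 0.05 s, during which the arm holds its last target. There are 200 camera calls.

TASK

The powder run is finished: put the four amber stock bottles with coloured caps back on the weighing docks, each on the dock whose collar has the colour of its cap, set down, not dropped, and standing upright on the pan, fully inside the raised collar. Leave the two white-capped amber bottles where they are, they are withdrawn from use, and do not knock any bottle over.

Things in the scene. Friction and masses are not known exactly. Their poses are not given: they have to be found in the camera images.
- bottle_red_mid (a point): amber glass bottle with red screw cap, loose, upright, 0.2 to 0.4 kg, 112 mm tall. Point: on its axis, half-way up (56 mm above the foot), z up. Body 60 mm diameter to 72 mm above the foot, shoulder to 83 mm; cap 45 mm diameter from 86 to 112 mm above the foot (its middle 43 mm above the point), may be gripped from above. Paper label with a stripe in the cap's colour.
- bottle_yellow_mid (a point): amber glass bottle with yellow screw cap, loose, upright, 0.2 to 0.4 kg, 112 mm tall. Point: on its axis, half-way up (56 mm above the foot), z up. Body 60 mm diameter to 72 mm above the foot, shoulder to 83 mm; cap 45 mm diameter from 86 to 112 mm above the foot (its middle 43 mm above the point), may be gripped from above. Paper label with a stripe in the cap's colour.
- bottle_green_mid (a point): amber glass bottle with green screw cap, loose, upright, 0.2 to 0.4 kg, 112 mm tall. Point: on its axis, half-way up (56 mm above the foot), z up. Body 60 mm diameter to 72 mm above the foot, shoulder to 83 mm; cap 45 mm diameter from 86 to 112 mm above the foot (its middle 43 mm above the point), may be gripped from above. Paper label with a stripe in the cap's colour.
- bottle_blue_mid (a point): amber glass bottle with blue screw cap, loose, upright, 0.2 to 0.4 kg, 112 mm tall. Point: on its axis, half-way up (56 mm above the foot), z up. Body 60 mm diameter to 72 mm above the foot, shoulder to 83 mm; cap 45 mm diameter from 86 to 112 mm above the foot (its middle 43 mm above the point), may be gripped from above. Paper label with a stripe in the cap's colour.
- bottle_hold_a_mid (a point): amber glass bottle of the same size and shape with a WHITE cap and grey stripe, withdrawn from use, to be left where it stands. Point: on its axis, half-way up (56 mm above the foot)
- bottle_hold_b_mid (a point): amber glass bottle of the same size and shape with a WHITE cap and grey stripe, withdrawn from use, to be left where it stands. Point: on its axis, half-way up (56 mm above the foot)
- dock_red_pan (a point): fixed weighing dock with red collar and red front strip, one of four in a row, 115 mm apart, in any order. Point: centre of the flat steel pan's top face, 46 mm above the table; z up, y along the row. Collar 85 mm inside, 95 outside diameter, 6 mm above the pan. Housing 106 mm wide, 42 mm high; display console slopes down on the robot's side, a 40 mm high bar runs behind.
- dock_yellow_pan (a point): fixed weighing dock with yellow collar and yellow front strip, one of four in a row, 115 mm apart, in any order. Point: centre of the flat steel pan's top face, 46 mm above the table; z up, y along the row. Collar 85 mm inside, 95 outside diameter, 6 mm above the pan. Housing 106 mm wide, 42 mm high; display console slopes down on the robot's side, a 40 mm high bar runs behind.
- dock_green_pan (a point): fixed weighing dock with green collar and green front strip, one of four in a row, 115 mm apart, in any order. Point: centre of the flat steel pan's top face, 46 mm above the table; z up, y along the row. Collar 85 mm inside, 95 outside diameter, 6 mm above the pan. Housing 106 mm wide, 42 mm high; display console slopes down on the robot's side, a 40 mm high bar runs behind.
- dock_blue_pan (a point): fixed weighing dock with blue collar and blue front strip, one of four in a row, 115 mm apart, in any order. Point: centre of the flat steel pan's top face, 46 mm above the table; z up, y along the row. Collar 85 mm inside, 95 outside diameter, 6 mm above the pan. Housing 106 mm wide, 42 mm high; display console slopes down on the robot's side, a 40 mm high bar runs behind.
Not all that is in view belongs to the job. Leave any purple look-alike of the part that bears bottle_green_mid alone.

How it is judged:
By the outcome, as a careful person would: the job done as asked, in the order asked, and still so for the second after the job is handed in, with the robot touching nothing.
It also fails if it takes over 104 s, if anything falls off the work surface, if the arm or the gripper's body presses on something with over 40 N, if the wrist force passes 120 N, or if a joint passes its speed limit or range.

## Working session

There is one attempt and no reset: what is moved stays moved. The work goes in short steps, Python scripts to look and compute and a tool call to move; the robot and the scene stay as the last step left them, time stands still between calls to the robot, and variables do not carry over. Pictures are saved under pics/ and viewed, at most 14 in all, crops included, and the job is handed in when it is done.

Besides the shell and the picture viewer there is one more tool, called after "Emit:" in YAML: its name, and indented under it one key for each argument. play_rows: Moves the arm, as the interface text tells. Its arguments: {"type":"object","properties":{"dp":{"type":"array"},"rot":{"type":"array"},"fingers":{"type":"number"},"grip_force":{"type":"number"}},"required":["dp","rot"]}

```bash
mkdir -p pics; python3 - <<'E'
from rig import telemetry, optics, r
import cv2,pickle
d={}
for n in("side","top","wrist"):
    f=optics.grab_frame(n); d[n]=f
    cv2.imwrite(f"pics/{n}0.png",f["color"][:,:,::-1])
pickle.dump(d,open("f0.pkl","wb"))
s=telemetry.sense();print({k:s[k] for k in("clock","eef_pos","tcp_rot","opening","contact_force")})
for n in d: print({k:v for k,v in d[n].items() if k!="color"})
E
```

```text
{'clock': 0.15, 'eef_pos': array([ 142.28321753, -608.19937894,  230.71159361]), 'tcp_rot': array([-3.14048543e+00,  1.34917883e-05,  2.29851552e-01]), 'opening': 0.9990572502060889, 'contact_force': array([ 0.8820841 ,  0.57227787, -0.62013818])}
{'mtx': array([[400.83019235,   0.        , 278.81189103],
       [  0.        , 400.83019235, 215.45450853],
       [  0.        ,   0.        ,   1.        ]]), 'D': array([-0.09395048,  0.        ,  0.        ,  0.        ,  0.        ]), 'R': array([[ 0.98505846, -0.17208795, -0.00674986],
       [-0.11675931, -0.63851136, -0.76070396],
       [ 0.12659812,  0.75012598, -0.64906389]]), 't': array([-499.87603013,  107.84197817,  931.84368452])}
{'mtx': array([[494.46352449,   0.        , 286.69559724],
       [  0.        , 494.46352449, 206.82515808],
       [  0.        ,   0.        ,   1.        ]]), 'D': array([0.04837592, 0.        , 0.        , 0.        , 0.        ]), 'R': array([[-0.02031915, -0.99978733,  0.00352469],
       [-0.99805843,  0.02007615, -0.0589603 ],
       [ 0.058877  , -0.00471587, -0.99825411]]), 't': array([  -2.80284253,  523.64753915, 1183.23860602])}
{'mtx': array([[323.94189912,   0.        , 282.42489486],
       [  0.        , 323.94189912, 213.18326453],
       [  0.        ,   0.        ,   1.        ]]), 'D': array([-0.00879955,  0.        ,  0.        ,  0.        ,  0.        ]), 'mount': array([[ 4.16880635e-04, -9.58751957e-01, -2.84243752e-01,
         7.23329113e+01],
       [ 9.99999635e-01,  1.87787853e-04,  8.33223280e-04,
        -3.69720544e-01],
       [-7.45476927e-04, -2.84243996e-01,  9.58751686e-01,
        -1.42790649e+02],
       [ 0.00000000e+00,  0.00000000e+00,  0.00000000e+00,
         1.00000000e+00]])}
```

View pics/top0.png

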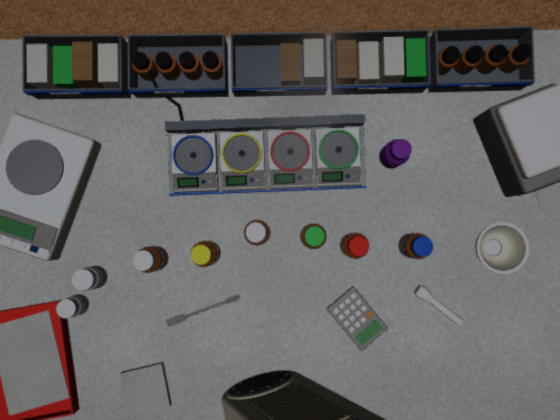

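View pics/side0.png

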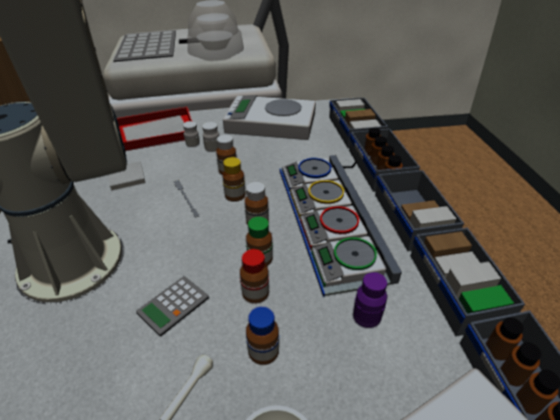

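The top view shows the caps at yellow (202,255), green (315,236), red (357,245) and blue (421,246), with white caps at (147,260) and (255,232). The docks are at blue (193,155), yellow (241,153), red (290,152) and green (338,150). The side view confirms all the bottles are upright, with a purple look-alike near the green dock.

```bash
cat > h.py <<'E'
import cv2,numpy as np
from scipy.spatial.transform import Rotation as Ro
def ray(f,uv,pose=None):
    p=cv2.undistortPoints(np.array([[uv]],float),f["mtx"],f["D"])[0,0]
    d=np.array([p[0],p[1],1.])
    if "R" in f: R=f["R"].T; return -R@f["t"],R@d
    pos,rot=pose; Rt=Ro.from_euler("xyz",rot).as_matrix(); M=f["mount"]
    return Rt@M[:3,3]+pos, Rt@M[:3,:3]@d
def onz(f,uv,z,pose=None):
    c,d=ray(f,uv,pose); return c+d*(z-c[2])/d[2]
H={"yellow":(22,34),"green":(45,75),"blue":(105,130),"red":(0,6)}
def blobs(f,col,amin=60,s=120,v=50):
    h=cv2.cvtColor(f["color"],cv2.COLOR_RGB2HSV); lo,hi=H[col]
    m=cv2.inRange(h,(lo,s,v),(hi,255,255))
    if col=="red": m|=cv2.inRange(h,(174,s,v),(180,255,255))
    cs,_=cv2.findContours(m,cv2.RETR_EXTERNAL,cv2.CHAIN_APPROX_NONE)
    o=[]
    for c in cs:
        a=cv2.contourArea(c)
        if a>=amin:
            (x,y),rr=cv2.minEnclosingCircle(c); o.append((x,y,rr,a,c))
    return o
E
python3 - <<'E'
import pickle;from h import *
d=pickle.load(open("f0.pkl","rb"));f=d["top"]
for c in H:
    for x,y,rr,a,_ in blobs(f,c):
        if 120<x<450 and 115<y<275:
            dock=y<185
            P=onz(f,(x,y),52 if dock else 112)
            print(c,"dock" if dock else "cap",(round(x),round(y)),round(a),"rad mm",round(rr*(1180-P[2]+30)/494,1),P.round(1))
g=d["side"]
for c in H:
    print("side",c,[(round(x),round(y),round(rr,1)) for x,y,rr,a,_ in blobs(g,c)])
for uv in((147,260),(255,232)): print("white",onz(f,uv,112).round())
E
```

```text
yellow cap (201, 254) 318 rad mm 23.6 [416.7 178.8 112. ]
yellow dock (241, 153) 1156 rad mm 46.1 [651.   91.6  52. ]
green cap (314, 236) 305 rad mm 22.9 [452.  -72.4 112. ]
green dock (188, 182) 85 rad mm 20.5 [584.5 218.7  52. ]
green dock (236, 180) 64 rad mm 19.3 [587.  104.9  52. ]
green dock (333, 176) 63 rad mm 17.9 [ 591.9 -123.9   52. ]
blue cap (422, 246) 297 rad mm 22.7 [ 425.  -310.9  112. ]
blue cap (267, 190) 150 rad mm 218.0 [556.3  30.3 112. ]
blue dock (192, 155) 1178 rad mm 46.7 [649.  206.6  52. ]
red cap (358, 246) 326 rad mm 23.8 [ 428.3 -169.3  112. ]
red dock (290, 151) 1132 rad mm 45.6 [653.4 -23.1  52. ]
side yellow [(326, 190, 18.1), (231, 164, 9.1)]
side green [(156, 314, 13.2), (488, 298, 26.1), (325, 255, 7.1), (355, 252, 21.1), (258, 224, 10.0)]
side blue [(494, 367, 50.2), (261, 318, 12.6), (440, 276, 47.6), (394, 204, 33.0), (302, 232, 65.8), (314, 166, 16.6)]
side red [(253, 259, 11.6), (339, 218, 19.6), (151, 128, 32.2), (154, 119, 36.5)]
white [407. 297. 112.]
white [463.  59. 112.]
```

Dock spacing is 115 mm as specified, and the cap radii fit. I'll go above blue first.

Emit:
play_rows:
  dp:
    - [0.85,-0.55,0]
    - [1.7,-1.1,0]
    - [2.55,-1.65,0]
    - [3.4,-2.2,0]
    - [4.25,-2.8,0]
  rot:
    - [0,0,0.44]
    - [0,0,0.88]
    - [0,0,1.32]
    - [0,0,1.76]
    - [0,0,2.2]
  fingers: 1.0

```text
clock: 0.57
eef_pos: [283.2, -459.4, 231.1]
tcp_rot: [-3.142, -0.0, -0.004]
contact_force: [1.1, 0.1, 0.5]
opening: 0.999
grasp_force: 0.0
```

Emit:
play_rows:
  dp:
    - [0.7,-0.74,0]
    - [1.4,-1.48,0]
    - [2.1,-2.2,0]
    - [2.8,-2.96,0]
    - [3.5,-3.7,0]
  rot:
    - [0,0,0]
    - [0,0,0]
    - [0,0,0]
    - [0,0,0]
    - [0,0,0]

```text
clock: 0.98
eef_pos: [423.4, -311.1, 231.3]
tcp_rot: [-3.142, 0.0, -0.001]
contact_force: [0.4, -0.9, 1.0]
opening: 1.0
grasp_force: 0.0
```

```bash
cat > look.py <<'E'
import sys
from rig import telemetry, optics
from h import *
# usage: look.py colour z png|-  : centres at height z seen by the wrist camera
col,z,png=sys.argv[1],float(sys.argv[2]),sys.argv[3]
s=telemetry.sense(); pose=(s["eef_pos"],s["tcp_rot"]); f=optics.grab_frame("wrist")
print("t",s["clock"],"tcp",pose[0].round(1),pose[1].round(4),"open",round(s["opening"],3))
if png!="-": cv2.imwrite(f"pics/{png}.png",f["color"][:,:,::-1])
for x,y,rr,a,c in blobs(f,col,300):
    pts=np.array([onz(f,p[0].astype(float),z,pose)[:2] for p in c]).astype(np.float32)
    (cx,cy),R=cv2.minEnclosingCircle(pts)
    print(col,(round(x),round(y)),"area",a,"centre",round(cx,1),round(cy,1),"R",round(R,1),"d",round(cx-pose[0][0],1),round(cy-pose[0][1],1))
E
python3 look.py blue 112 w1
```

```text
t 0.9833 tcp [ 423.4 -311.1  231.3] [-3.1416e+00  0.0000e+00 -7.0000e-04] open 1.0
blue (282, 205) area 2035.5 centre 425.0 -310.8 R 22.6 d 1.6 0.3
blue (90, 46) area 697.5 centre 546.3 -168.7 R 66.6 d 122.9 142.4
```

View pics/w1.png

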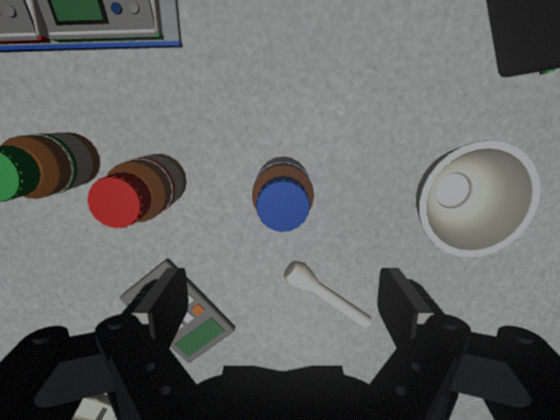

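The wrist view shows the blue cap at (282,205). Its position agrees with the top camera to within 1 mm, so I'll descend and grip.

Emit:
play_rows:
  dp:
    - [0.04,0,0.9]
    - [0.04,0,1.8]
    - [0.04,0,2.7]
    - [0.04,0,3.4]
    - [0.04,0,3.7]
  rot:
    - [0,0,0]
    - [0,0,0]
    - [0,0,0]
    - [0,0,0]
    - [0,0,0]

```text
clock: 1.45
eef_pos: [422.0, -311.2, 79.5]
tcp_rot: [-3.138, 0.004, -0.0]
contact_force: [-0.0, 0.0, 0.0]
opening: 0.998
grasp_force: 0.0
```

Emit:
play_rows:
  dp:
    - [0,0,0]
    - [0,0,0]
    - [0,0,0]
    - [0,0,0]
    - [0,0,0]
  rot:
    - [0,0,0]
    - [0,0,0]
    - [0,0,0]
    - [0,0,0]
    - [0,0,0]
  fingers: 0
  grip_force: 50

```text
clock: 1.87
eef_pos: [424.9, -313.4, 84.8]
tcp_rot: [3.14, -0.002, -0.001]
contact_force: [-1.0, 2.2, 5.8]
opening: 0.511
grasp_force: 50.7
```

Emit:
play_rows:
  dp:
    - [0,0,0]
    - [0,0,0]
    - [0,0,0]
    - [0,0,0]
    - [0,0,0]
  rot:
    - [0,0,0]
    - [0,0,0]
    - [0,0,0]
    - [0,0,0]
    - [0,0,0]

```text
clock: 2.28
eef_pos: [424.9, -313.4, 84.8]
tcp_rot: [3.14, -0.002, -0.001]
contact_force: [-1.1, 1.9, 7.5]
opening: 0.509
grasp_force: 51.0
```

Emit:
play_rows:
  dp:
    - [0,0,-0.3]
    - [0,0,-1.1]
    - [0,0,-2.1]
    - [0,0,-3.1]
    - [0,0,-4.1]
  rot:
    - [0,0,0]
    - [0,0,0]
    - [0,0,0]
    - [0,0,0]
    - [0,0,0]

```text
clock: 2.7
eef_pos: [423.5, -312.5, 249.3]
tcp_rot: [3.142, 0.0, -0.001]
contact_force: [0.7, -0.5, -2.8]
opening: 0.508
grasp_force: 52.0
```

```bash
python3 look.py blue 271 w2
```

```text
t 2.7 tcp [ 423.5 -312.5  249.3] [ 3.1416e+00  2.0000e-04 -6.0000e-04] open 0.508
blue (283, 293) area 9726.0 centre 423.2 -312.1 R 27.3 d -0.3 0.4
blue (92, 50) area 665.0 centre 517.9 -247.0 R 31.6 d 94.4 65.5
```

View pics/w2.png

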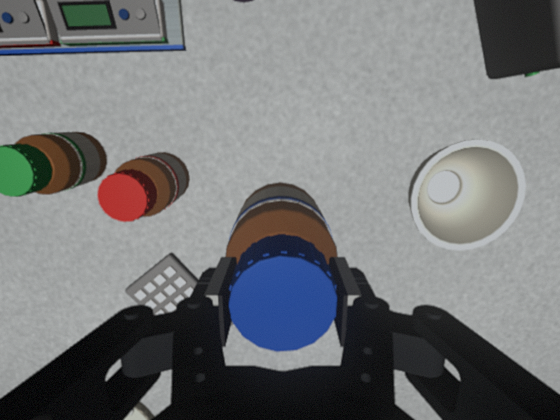

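The blue bottle is held, upright and centred. I'll carry it to the blue dock, passing over everything.

Emit:
play_rows:
  dp:
    - [0.38,-0.87,0]
    - [0.76,-1.74,0]
    - [1.14,-2.6,0]
    - [1.52,-3.46,0]
    - [1.88,-4.33,0]
  rot:
    - [0,0,0]
    - [0,0,0]
    - [0,0,0]
    - [0,0,0]
    - [0,0,0]

```text
clock: 3.17
eef_pos: [499.7, -138.2, 247.6]
tcp_rot: [3.141, -0.001, -0.001]
contact_force: [1.0, -1.3, -2.9]
opening: 0.51
grasp_force: 52.5
```

Emit:
play_rows:
  dp:
    - [0.38,-0.87,0]
    - [0.76,-1.74,0]
    - [1.14,-2.6,0]
    - [1.52,-3.46,0]
    - [1.88,-4.33,0]
  rot:
    - [0,0,0]
    - [0,0,0]
    - [0,0,0]
    - [0,0,0]
    - [0,0,0]

```text
clock: 3.58
eef_pos: [575.1, 35.2, 247.4]
tcp_rot: [3.141, -0.001, -0.0]
contact_force: [-0.1, -0.8, -3.1]
opening: 0.512
grasp_force: 52.6
```

Emit:
play_rows:
  dp:
    - [0.38,-0.87,0]
    - [0.76,-1.74,0]
    - [1.14,-2.6,0]
    - [1.5,-3.4,0]
    - [1.88,-4.3,0]
  rot:
    - [0,0,0]
    - [0,0,0]
    - [0,0,0]
    - [0,0,0]
    - [0,0,0]

```text
clock: 4.0
eef_pos: [650.2, 206.6, 247.2]
tcp_rot: [3.141, -0.0, -0.001]
contact_force: [0.8, -1.0, -2.4]
opening: 0.51
grasp_force: 52.5
```

Emit:
play_rows:
  dp:
    - [0,0,0.3]
    - [0,0,0.7]
    - [0,0,1.0]
    - [0,0,1.0]
    - [0,0,1.0]
  rot:
    - [0,0,0]
    - [0,0,0]
    - [0,0,0]
    - [0,0,0]
    - [0,0,0]

```text
clock: 4.42
eef_pos: [649.3, 204.7, 206.5]
tcp_rot: [3.141, 0.002, -0.001]
contact_force: [0.4, -0.3, -3.5]
opening: 0.51
grasp_force: 53.0
```

```bash
python3 look.py blue 52 w3;python3 look.py yellow 52 -;python3 look.py red 52 -
```

```text
t 4.4167 tcp [649.3 204.7 206.5] [ 3.1409e+00  1.8000e-03 -1.1000e-03] open 0.51
blue (282, 293) area 9755.5 centre 543.3 202.4 R 67.6 d -105.9 -2.3
blue (279, 195) area 635.0 centre 648.9 208.0 R 46.4 d -0.4 3.3
blue (37, 16) area 400.5 centre 801.1 404.8 R 30.7 d 151.8 200.1
blue (478, 14) area 705.5 centre 800.1 44.3 R 66.1 d 150.8 -160.3
blue (236, 14) area 1427.0 centre 802.4 241.9 R 118.2 d 153.1 37.2
t 4.4667 tcp [650.  204.8 207.5] [ 3.1415e+00  1.0000e-04 -1.3000e-03] open 0.507
yellow (400, 194) area 7361.5 centre 651.1 93.5 R 47.5 d 1.2 -111.3
t 4.5167 tcp [650.4 205.  208.2] [-3.1413e+00 -1.1000e-03 -1.3000e-03] open 0.513
red (518, 190) area 1346.5 centre 653.3 -19.5 R 48.8 d 2.9 -224.4
```

View pics/w3.png

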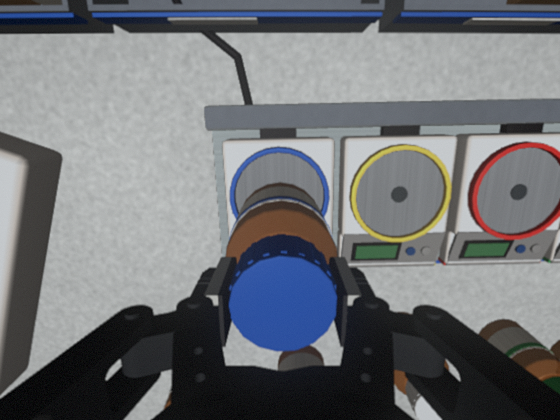

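The blue collar at (279,195) lies directly under the bottle, with an offset under 3 mm. I'll lower it.

Emit:
play_rows:
  dp:
    - [0,-0.05,0.5]
    - [0,-0.05,1.0]
    - [0,-0.05,1.4]
    - [0,-0.05,1.65]
    - [0,-0.05,1.75]
  rot:
    - [0,0,0]
    - [0,0,0]
    - [0,0,0]
    - [0,0,0]
    - [0,0,0]

```text
clock: 4.98
eef_pos: [649.6, 207.0, 136.4]
tcp_rot: [3.141, 0.001, -0.001]
contact_force: [-0.4, -0.5, -2.4]
opening: 0.512
grasp_force: 53.1
```

Emit:
play_rows:
  dp:
    - [0,0,0.04]
    - [0,0,0.08]
    - [0,0,0.11]
    - [0,0,0.13]
    - [0,0,0.13]
  rot:
    - [0,0,0]
    - [0,0,0]
    - [0,0,0]
    - [0,0,0]
    - [0,0,0]

```text
clock: 5.4
eef_pos: [650.3, 207.5, 132.7]
tcp_rot: [-3.141, -0.001, -0.001]
contact_force: [-0.7, 1.2, -3.3]
opening: 0.515
grasp_force: 53.1
```

Emit:
play_rows:
  dp:
    - [0,0,0.03]
    - [0,0,0.05]
    - [0,0,0.08]
    - [0,0,0.08]
    - [0,0,0.08]
  rot:
    - [0,0,0]
    - [0,0,0]
    - [0,0,0]
    - [0,0,0]
    - [0,0,0]

```text
clock: 5.82
eef_pos: [650.9, 207.7, 130.9]
tcp_rot: [-3.141, -0.002, -0.0]
contact_force: [-2.0, -0.4, 8.9]
opening: 0.509
grasp_force: 53.9
```

It's in contact, so I'll release, then rise.

Emit:
play_rows:
  dp:
    - [0,0,0]
    - [0,0,0]
    - [0,0,0]
    - [0,0,0]
    - [0,0,0]
  rot:
    - [0,0,0]
    - [0,0,0]
    - [0,0,0]
    - [0,0,0]
    - [0,0,0]
  fingers: 1.0

```text
clock: 6.23
eef_pos: [649.9, 207.4, 128.8]
tcp_rot: [3.142, 0.0, -0.001]
contact_force: [0.7, -0.4, 0.1]
opening: 1.0
grasp_force: 0.0
```

Emit:
play_rows:
  dp:
    - [0,0,-0.3]
    - [0,0,-1.0]
    - [0,0,-1.8]
    - [0,0,-2.6]
    - [0,0,-2.6]
  rot:
    - [0,0,0]
    - [0,0,0]
    - [0,0,0]
    - [0,0,0]
    - [0,0,0]

```text
clock: 6.65
eef_pos: [653.3, 208.4, 241.1]
tcp_rot: [-3.138, -0.01, -0.001]
contact_force: [0.9, 0.0, 1.1]
opening: 1.005
grasp_force: 0.0
```

```bash
python3 look.py blue 158 -
```

```text
t 6.65 tcp [653.3 208.4 241.1] [-3.1384e+00 -1.0100e-02 -6.0000e-04] open 1.005
blue (281, 202) area 3355.0 centre 666.0 210.0 R 38.4 d 12.7 1.6
blue (52, 35) area 438.5 centre 776.8 354.7 R 33.8 d 123.5 146.3
blue (475, 35) area 695.0 centre 776.3 87.3 R 53.8 d 122.9 -121.1
blue (248, 34) area 975.0 centre 776.1 231.0 R 79.9 d 122.8 22.6
```

Emit:
play_rows:
  dp:
    - [-1.0,0.12,0]
    - [-2.0,0.24,0]
    - [-3.0,0.36,0]
    - [-4.0,0.5,0]
    - [-5.0,0.62,0]
  rot:
    - [0,0,0]
    - [0,0,0]
    - [0,0,0]
    - [0,0,0]
    - [0,0,0]

```text
clock: 7.12
eef_pos: [447.5, 182.0, 232.2]
tcp_rot: [3.141, 0.001, -0.001]
contact_force: [-0.3, 0.9, 1.4]
opening: 0.998
grasp_force: 0.0
```

Emit:
play_rows:
  dp:
    - [-0.8,0.1,0]
    - [-0.8,0.1,0]
    - [-0.8,0.1,0]
  rot:
    - [0,0,0]
    - [0,0,0]
    - [0,0,0]

```text
clock: 7.37
eef_pos: [416.4, 178.4, 233.0]
tcp_rot: [3.142, 0.0, 0.0]
contact_force: [0.6, 0.7, -0.2]
opening: 1.002
grasp_force: 0.0
```

```bash
python3 look.py yellow 112 -
```

```text
t 7.3667 tcp [416.4 178.4 233. ] [3.1415e+00 1.0000e-04 2.0000e-04] open 1.002
yellow (279, 205) area 2058.0 centre 416.8 181.5 R 23.0 d 0.4 3.1
```

Emit:
play_rows:
  dp:
    - [0,-0.06,0.9]
    - [0,-0.06,1.8]
    - [0,-0.06,2.7]
    - [0,-0.06,3.4]
    - [0,-0.06,3.73]
  rot:
    - [0,0,0]
    - [0,0,0]
    - [0,0,0]
    - [0,0,0]
    - [0,0,0]

```text
clock: 7.83
eef_pos: [417.3, 180.5, 80.1]
tcp_rot: [3.14, 0.004, -0.001]
contact_force: [-0.1, -0.2, 0.3]
opening: 1.004
grasp_force: 0.0
```

Emit:
play_rows:
  dp:
    - [0,0,0]
    - [0,0,0]
    - [0,0,0]
    - [0,0,0]
    - [0,0,0]
  rot:
    - [0,0,0]
    - [0,0,0]
    - [0,0,0]
    - [0,0,0]
    - [0,0,0]
  fingers: 0
  grip_force: 50

```text
clock: 8.25
eef_pos: [419.3, 181.6, 85.0]
tcp_rot: [-3.141, -0.003, -0.001]
contact_force: [1.1, -0.6, 2.0]
opening: 0.514
grasp_force: 51.2
```

Emit:
play_rows:
  dp:
    - [0,0,0]
    - [0,0,0]
    - [0,0,0]
  rot:
    - [0,0,0]
    - [0,0,0]
    - [0,0,0]

```text
clock: 8.5
eef_pos: [419.3, 181.6, 84.9]
tcp_rot: [-3.141, -0.003, -0.001]
contact_force: [0.9, -0.7, 7.6]
opening: 0.509
grasp_force: 51.7
```

Emit:
play_rows:
  dp:
    - [0,0,-0.3]
    - [0,0,-1.1]
    - [0,0,-2.1]
    - [0,0,-3.1]
    - [0,0,-4.1]
  rot:
    - [0,0,0]
    - [0,0,0]
    - [0,0,0]
    - [0,0,0]
    - [0,0,0]

```text
clock: 8.92
eef_pos: [417.1, 180.8, 249.6]
tcp_rot: [3.141, 0.001, -0.001]
contact_force: [1.4, 0.2, -3.0]
opening: 0.511
grasp_force: 51.9
```

Emit:
play_rows:
  dp:
    - [0.9,0.34,0]
    - [1.8,0.68,0]
    - [2.7,1.02,0]
    - [3.6,1.36,0]
    - [4.5,1.7,0]
  rot:
    - [0,0,0]
    - [0,0,0]
    - [0,0,0]
    - [0,0,0]
    - [0,0,0]

```text
clock: 9.33
eef_pos: [599.0, 112.1, 247.9]
tcp_rot: [-3.141, -0.0, -0.0]
contact_force: [0.1, 0.6, -2.3]
opening: 0.507
grasp_force: 52.1
```

Emit:
play_rows:
  dp:
    - [0.8,0.3,0]
    - [1.35,0.5,0.3]
    - [1.35,0.5,0.8]
    - [1.35,0.5,1.0]
    - [1.35,0.5,1.0]
  rot:
    - [0,0,0]
    - [0,0,0]
    - [0,0,0]
    - [0,0,0]
    - [0,0,0]

```text
clock: 9.75
eef_pos: [649.6, 92.7, 204.8]
tcp_rot: [3.141, 0.006, -0.001]
contact_force: [-0.7, -0.1, -2.6]
opening: 0.509
grasp_force: 52.0
```

```bash
python3 look.py yellow 52 w4;python3 look.py red 52 -; python3 look.py green 52 -
```

```text
t 9.75 tcp [649.6  92.7 204.8] [ 3.141e+00  5.900e-03 -9.000e-04] open 0.509
yellow (284, 299) area 9696.0 centre 536.6 90.1 R 68.3 d -112.9 -2.6
yellow (282, 193) area 674.5 centre 651.1 93.1 R 46.4 d 1.5 0.4
t 9.8 tcp [650.2  93.  206.5] [ 3.1413e+00  3.6000e-03 -4.0000e-04] open 0.508
red (404, 192) area 7504.0 centre 652.8 -21.3 R 47.8 d 2.6 -114.4
t 9.85 tcp [651.   93.3 207.8] [ 3.1416e+00  1.3000e-03 -1.0000e-04] open 0.512
green (521, 188) area 827.0 centre 655.9 -135.7 R 47.3 d 4.9 -229.0
```

View pics/w4.png

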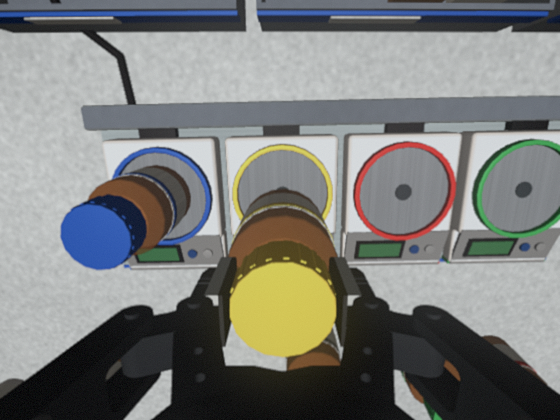

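The blue bottle (102,230) stands inside its collar, and the yellow bottle is lined up over the yellow collar (282,193). I'll lower it.

Emit:
play_rows:
  dp:
    - [0,0,0.5]
    - [0,0,1.0]
    - [0,0,1.4]
    - [0,0,1.65]
    - [0,0,1.78]
  rot:
    - [0,0,0]
    - [0,0,0]
    - [0,0,0]
    - [0,0,0]
    - [0,0,0]

```text
clock: 10.32
eef_pos: [651.4, 93.3, 136.3]
tcp_rot: [3.142, 0.0, -0.0]
contact_force: [-0.5, 0.2, -2.3]
opening: 0.512
grasp_force: 52.2
```

Emit:
play_rows:
  dp:
    - [0,0,0.05]
    - [0,0,0.1]
    - [0,0,0.14]
    - [0,0,0.16]
    - [0,0,0.16]
  rot:
    - [0,0,0]
    - [0,0,0]
    - [0,0,0]
    - [0,0,0]
    - [0,0,0]

```text
clock: 10.73
eef_pos: [652.6, 93.1, 131.4]
tcp_rot: [-3.141, -0.002, -0.001]
contact_force: [-1.1, 0.0, 3.6]
opening: 0.514
grasp_force: 52.8
```

Emit:
play_rows:
  dp:
    - [0,0,0.02]
    - [0,0,0.02]
    - [0,0,0.02]
  rot:
    - [0,0,0]
    - [0,0,0]
    - [0,0,0]

```text
clock: 10.98
eef_pos: [652.7, 93.1, 131.3]
tcp_rot: [-3.141, -0.002, -0.001]
contact_force: [-4.2, -0.7, 9.6]
opening: 0.512
grasp_force: 53.7
```

Emit:
play_rows:
  dp:
    - [0,0,0]
    - [0,0,0]
    - [0,0,0]
    - [0,0,0]
    - [0,0,0]
  rot:
    - [0,0,0]
    - [0,0,0]
    - [0,0,0]
    - [0,0,0]
    - [0,0,0]
  fingers: 1.0

```text
clock: 11.4
eef_pos: [651.9, 93.0, 129.2]
tcp_rot: [3.142, 0.0, -0.001]
contact_force: [0.7, 0.6, 0.1]
opening: 0.999
grasp_force: 0.0
```

Emit:
play_rows:
  dp:
    - [0,0,-0.3]
    - [0,0,-1.0]
    - [0,0,-1.8]
    - [0,0,-2.6]
    - [0,0,-2.6]
  rot:
    - [0,0,0]
    - [0,0,0]
    - [0,0,0]
    - [0,0,0]
    - [0,0,0]

```text
clock: 11.82
eef_pos: [655.4, 93.5, 241.3]
tcp_rot: [-3.14, -0.01, -0.001]
contact_force: [1.6, -0.1, 1.0]
opening: 0.996
grasp_force: 0.0
```

Emit:
play_rows:
  dp:
    - [-0.56,0.66,0]
    - [-1.12,1.31,0]
    - [-1.68,1.97,0]
    - [-2.24,2.62,0]
    - [-2.8,3.28,0]
  rot:
    - [0,0,0]
    - [0,0,0]
    - [0,0,0]
    - [0,0,0]
    - [0,0,0]

```text
clock: 12.23
eef_pos: [538.8, -39.1, 234.0]
tcp_rot: [3.141, -0.001, -0.0]
contact_force: [0.8, -0.9, -0.3]
opening: 0.999
grasp_force: 0.0
```

Emit:
play_rows:
  dp:
    - [-0.6,0.7,0]
    - [-1.2,1.4,0]
    - [-1.9,2.2,0]
    - [-2.5,2.9,0]
    - [-2.8,3.28,0]
  rot:
    - [0,0,0]
    - [0,0,0]
    - [0,0,0]
    - [0,0,0]
    - [0,0,0]

```text
clock: 12.65
eef_pos: [425.1, -171.2, 233.9]
tcp_rot: [3.141, 0.0, -0.001]
contact_force: [1.2, -0.2, -0.3]
opening: 1.001
grasp_force: 0.0
```

```bash
python3 look.py red 112 -; python3 look.py green 112 -
```

```text
t 12.65 tcp [ 425.1 -171.2  233.9] [ 3.1407e+00  3.0000e-04 -1.5000e-03] open 1.001
red (280, 200) area 2124.0 centre 429.6 -168.9 R 23.8 d 4.6 2.3
t 12.7 tcp [ 424.3 -172.4  233.9] [ 3.14e+00  9.00e-04 -1.90e-03] open 1.0
green (162, 174) area 2123.5 centre 451.6 -73.0 R 22.7 d 27.3 99.4
```

Emit:
play_rows:
  dp:
    - [0.03,0,0.9]
    - [0.03,0,1.8]
    - [0.03,0,2.7]
    - [0.03,0,3.4]
    - [0.03,0,3.75]
  rot:
    - [0,0,0]
    - [0,0,0]
    - [0,0,0]
    - [0,0,0]
    - [0,0,0]

```text
clock: 13.17
eef_pos: [428.0, -168.1, 80.6]
tcp_rot: [-3.14, 0.003, -0.0]
contact_force: [0.0, -0.6, -0.1]
opening: 0.998
grasp_force: 0.0
```

Emit:
play_rows:
  dp:
    - [0,0,0]
    - [0,0,0]
    - [0,0,0]
    - [0,0,0]
    - [0,0,0]
  rot:
    - [0,0,0]
    - [0,0,0]
    - [0,0,0]
    - [0,0,0]
    - [0,0,0]
  fingers: 0
  grip_force: 50

```text
clock: 13.58
eef_pos: [430.3, -169.5, 84.9]
tcp_rot: [3.141, -0.003, -0.001]
contact_force: [1.2, 1.4, 6.6]
opening: 0.51
grasp_force: 51.0
```

Emit:
play_rows:
  dp:
    - [0,0,0]
    - [0,0,0]
    - [0,0,0]
  rot:
    - [0,0,0]
    - [0,0,0]
    - [0,0,0]

```text
clock: 13.83
eef_pos: [430.3, -169.6, 84.9]
tcp_rot: [3.141, -0.003, -0.001]
contact_force: [-0.1, 2.3, 7.1]
opening: 0.507
grasp_force: 51.2
```

Emit:
play_rows:
  dp:
    - [0,0,-0.3]
    - [0,0,-1.1]
    - [0,0,-2.1]
    - [0,0,-3.1]
    - [0,0,-4.1]
  rot:
    - [0,0,0]
    - [0,0,0]
    - [0,0,0]
    - [0,0,0]
    - [0,0,0]

```text
clock: 14.25
eef_pos: [428.5, -169.1, 249.9]
tcp_rot: [3.141, -0.001, -0.001]
contact_force: [0.8, -0.8, -3.0]
opening: 0.509
grasp_force: 51.6
```

Emit:
play_rows:
  dp:
    - [0.82,-0.54,0]
    - [1.64,-1.08,0]
    - [2.46,-1.62,0]
    - [3.28,-2.16,0]
    - [4.1,-2.7,0]
  rot:
    - [0,0,0]
    - [0,0,0]
    - [0,0,0]
    - [0,0,0]
    - [0,0,0]

```text
clock: 14.67
eef_pos: [594.4, -60.1, 248.4]
tcp_rot: [3.141, -0.002, -0.001]
contact_force: [-0.1, -1.1, -1.7]
opening: 0.51
grasp_force: 51.7
```

Emit:
play_rows:
  dp:
    - [0.8,-0.5,0]
    - [1.5,-1.0,0.2]
    - [1.5,-1.0,0.8]
    - [1.5,-1.0,1.0]
    - [1.5,-1.0,1.0]
  rot:
    - [0,0,0]
    - [0,0,0]
    - [0,0,0]
    - [0,0,0]
    - [0,0,0]

```text
clock: 15.08
eef_pos: [650.8, -21.3, 204.9]
tcp_rot: [3.142, 0.005, -0.0]
contact_force: [-0.5, -0.1, -2.2]
opening: 0.51
grasp_force: 51.7
```

```bash
python3 look.py yellow 52 -;python3 look.py red 52 w5; python3 look.py green 52 -
```

```text
t 15.0833 tcp [650.8 -21.3 204.9] [ 3.1415  0.0054 -0.    ] open 0.51
yellow (110, 242) area 4629.0 centre 606.6 148.2 R 44.8 d -44.2 169.5
yellow (161, 194) area 828.5 centre 650.2 91.5 R 47.6 d -0.5 112.8
t 15.1333 tcp [651.4 -21.7 206.5] [ 3.1415e+00  3.3000e-03 -8.0000e-04] open 0.51
red (282, 296) area 9833.0 centre 541.6 -22.3 R 68.1 d -109.8 -0.6
red (283, 193) area 705.0 centre 653.4 -22.0 R 46.5 d 2.0 -0.3
t 15.1833 tcp [652.1 -22.  207.7] [ 3.1414e+00  1.0000e-03 -1.2000e-03] open 0.513
green (404, 191) area 7205.5 centre 655.4 -135.9 R 46.7 d 3.3 -113.9
```

View pics/w5.png

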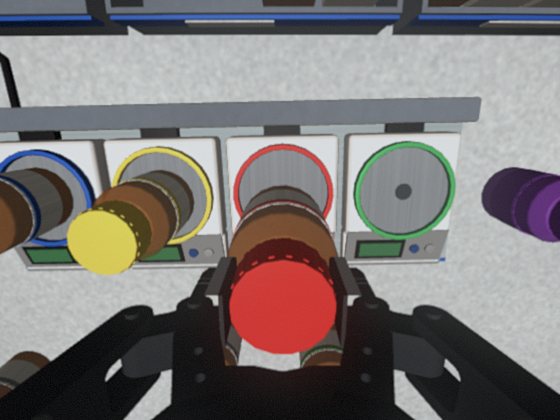

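The yellow bottle (103,240) stands inside its collar, and the red bottle is over the red collar (283,193). I'll lower it.

Emit:
play_rows:
  dp:
    - [0,0,0.5]
    - [0,0,1.0]
    - [0,0,1.4]
    - [0,0,1.65]
    - [0,0,1.78]
  rot:
    - [0,0,0]
    - [0,0,0]
    - [0,0,0]
    - [0,0,0]
    - [0,0,0]

```text
clock: 15.65
eef_pos: [652.6, -22.0, 136.0]
tcp_rot: [3.142, 0.0, -0.001]
contact_force: [0.2, -0.5, -2.9]
opening: 0.509
grasp_force: 51.7
```

Emit:
play_rows:
  dp:
    - [0,0,0.05]
    - [0,0,0.1]
    - [0,0,0.14]
    - [0,0,0.16]
    - [0,0,0.16]
  rot:
    - [0,0,0]
    - [0,0,0]
    - [0,0,0]
    - [0,0,0]
    - [0,0,0]

```text
clock: 16.07
eef_pos: [653.8, -21.5, 131.0]
tcp_rot: [3.141, -0.002, -0.001]
contact_force: [-1.9, 0.0, 3.8]
opening: 0.509
grasp_force: 52.3
```

Emit:
play_rows:
  dp:
    - [0,0,0.02]
    - [0,0,0.02]
    - [0,0,0.02]
  rot:
    - [0,0,0]
    - [0,0,0]
    - [0,0,0]

```text
clock: 16.32
eef_pos: [654.0, -21.4, 131.0]
tcp_rot: [3.141, -0.002, -0.001]
contact_force: [-2.4, -0.9, 10.2]
opening: 0.509
grasp_force: 53.2
```

Emit:
play_rows:
  dp:
    - [0,0,0]
    - [0,0,0]
    - [0,0,0]
    - [0,0,0]
    - [0,0,0]
  rot:
    - [0,0,0]
    - [0,0,0]
    - [0,0,0]
    - [0,0,0]
    - [0,0,0]
  fingers: 1.0

```text
clock: 16.73
eef_pos: [653.0, -21.4, 128.8]
tcp_rot: [3.142, 0.0, -0.001]
contact_force: [0.8, 0.4, -0.4]
opening: 1.0
grasp_force: 0.0
```

Emit:
play_rows:
  dp:
    - [0,0,-0.3]
    - [0,0,-1.0]
    - [0,0,-1.8]
    - [0,0,-2.6]
    - [0,0,-2.6]
  rot:
    - [0,0,0]
    - [0,0,0]
    - [0,0,0]
    - [0,0,0]
    - [0,0,0]

```text
clock: 17.15
eef_pos: [656.5, -21.5, 240.8]
tcp_rot: [3.141, -0.01, -0.001]
contact_force: [0.6, -0.3, 1.0]
opening: 1.004
grasp_force: 0.0
```

Emit:
play_rows:
  dp:
    - [-1.0,0.25,0]
    - [-2.0,0.5,0]
    - [-3.0,0.75,0]
    - [-3.9,1.0,0]
    - [-4.8,1.2,0]
  rot:
    - [0,0,0]
    - [0,0,0]
    - [0,0,0]
    - [0,0,0]
    - [0,0,0]

```text
clock: 17.57
eef_pos: [459.2, -69.7, 233.3]
tcp_rot: [3.141, -0.001, -0.0]
contact_force: [0.6, -0.9, 1.1]
opening: 1.002
grasp_force: 0.0
```

Emit:
play_rows:
  dp:
    - [-0.2,0.06,0]
    - [-0.2,0.06,0]
    - [-0.2,0.06,0]
  rot:
    - [0,0,0]
    - [0,0,0]
    - [0,0,0]

```text
clock: 17.82
eef_pos: [454.0, -71.9, 233.9]
tcp_rot: [3.141, -0.002, -0.001]
contact_force: [0.1, 0.5, -0.2]
opening: 0.998
grasp_force: 0.0
```

```bash
python3 look.py green 112 -
```

```text
t 17.8167 tcp [454.  -71.9 233.9] [ 3.1414e+00 -2.5000e-03 -1.3000e-03] open 0.998
green (282, 208) area 1877.5 centre 452.1 -71.4 R 22.1 d -1.9 0.5
green (356, 0) area 378.0 centre 607.3 -124.3 R 29.1 d 153.4 -52.4
```

Emit:
play_rows:
  dp:
    - [-0.02,0,0.9]
    - [-0.02,0,1.8]
    - [-0.02,0,2.7]
    - [-0.02,0,3.4]
    - [-0.02,0,3.75]
  rot:
    - [0,0,0]
    - [0,0,0]
    - [0,0,0]
    - [0,0,0]
    - [0,0,0]

```text
clock: 18.28
eef_pos: [452.0, -71.1, 79.5]
tcp_rot: [-3.141, 0.003, 0.0]
contact_force: [0.0, 0.2, 0.9]
opening: 1.004
grasp_force: 0.0
```

Emit:
play_rows:
  dp:
    - [0,0,0]
    - [0,0,0]
    - [0,0,0]
    - [0,0,0]
    - [0,0,0]
  rot:
    - [0,0,0]
    - [0,0,0]
    - [0,0,0]
    - [0,0,0]
    - [0,0,0]
  fingers: 0
  grip_force: 50

```text
clock: 18.7
eef_pos: [453.8, -71.8, 84.3]
tcp_rot: [3.141, -0.003, -0.0]
contact_force: [1.2, 0.4, 2.0]
opening: 0.51
grasp_force: 51.1
```

Emit:
play_rows:
  dp:
    - [0,0,0]
    - [0,0,0]
    - [0,0,0]
  rot:
    - [0,0,0]
    - [0,0,0]
    - [0,0,0]

```text
clock: 18.95
eef_pos: [453.9, -71.8, 84.3]
tcp_rot: [3.141, -0.004, -0.001]
contact_force: [1.2, 0.9, 6.7]
opening: 0.514
grasp_force: 51.4
```

Emit:
play_rows:
  dp:
    - [0,0,-0.3]
    - [0,0,-1.1]
    - [0,0,-2.1]
    - [0,0,-3.1]
    - [0,0,-4.1]
  rot:
    - [0,0,0]
    - [0,0,0]
    - [0,0,0]
    - [0,0,0]
    - [0,0,0]

```text
clock: 19.37
eef_pos: [451.3, -71.6, 248.8]
tcp_rot: [-3.142, 0.001, -0.001]
contact_force: [1.6, -0.9, -2.2]
opening: 0.51
grasp_force: 51.6
```

Emit:
play_rows:
  dp:
    - [0.9,0.28,0]
    - [1.8,0.56,0]
    - [2.7,0.85,0]
    - [3.6,1.15,0]
    - [4.5,1.43,0]
  rot:
    - [0,0,0]
    - [0,0,0]
    - [0,0,0]
    - [0,0,0]
    - [0,0,0]

```text
clock: 19.78
eef_pos: [633.3, -129.6, 247.2]
tcp_rot: [3.141, -0.0, -0.001]
contact_force: [1.2, 0.3, -0.9]
opening: 0.511
grasp_force: 51.9
```

Emit:
play_rows:
  dp:
    - [0.4,0.15,0]
    - [0.58,0.19,0.3]
    - [0.58,0.19,0.8]
    - [0.58,0.19,1.0]
    - [0.58,0.19,1.0]
  rot:
    - [0,0,0]
    - [0,0,0]
    - [0,0,0]
    - [0,0,0]
    - [0,0,0]

```text
clock: 20.2
eef_pos: [652.5, -135.9, 203.6]
tcp_rot: [-3.14, 0.006, -0.001]
contact_force: [-0.2, 0.1, -3.0]
opening: 0.513
grasp_force: 51.7
```

```bash
python3 look.py red 52 -; python3 look.py green 52 w6
```

```text
t 20.2 tcp [ 652.5 -135.9  203.6] [-3.1403e+00  6.1000e-03 -5.0000e-04] open 0.513
red (106, 234) area 4772.0 centre 613.4 35.2 R 44.9 d -39.1 171.1
red (161, 194) area 908.5 centre 652.5 -23.4 R 47.7 d -0.1 112.6
t 20.25 tcp [ 653.5 -136.1  205.4] [-3.1408e+00  3.7000e-03 -4.0000e-04] open 0.509
green (282, 301) area 8274.5 centre 540.5 -135.2 R 63.8 d -113.0 0.9
green (284, 193) area 507.0 centre 655.9 -137.0 R 46.0 d 2.4 -0.9
```

View pics/w6.png

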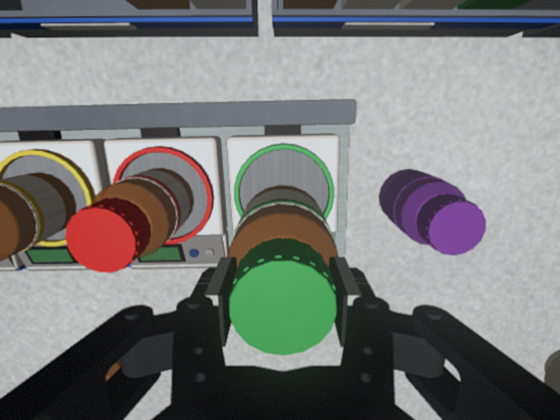

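The red bottle (102,238) is inside its collar, the green bottle is over the green collar (284,193), and the purple one is clear on the right. I'll lower it.

Emit:
play_rows:
  dp:
    - [0,0,0.5]
    - [0,0,1.0]
    - [0,0,1.4]
    - [0,0,1.65]
    - [0,0,1.78]
  rot:
    - [0,0,0]
    - [0,0,0]
    - [0,0,0]
    - [0,0,0]
    - [0,0,0]

```text
clock: 20.72
eef_pos: [654.9, -136.4, 135.3]
tcp_rot: [-3.141, 0.001, -0.001]
contact_force: [-0.1, -1.2, -2.3]
opening: 0.514
grasp_force: 51.7
```

Emit:
play_rows:
  dp:
    - [0,0,0.05]
    - [0,0,0.1]
    - [0,0,0.14]
    - [0,0,0.16]
    - [0,0,0.16]
  rot:
    - [0,0,0]
    - [0,0,0]
    - [0,0,0]
    - [0,0,0]
    - [0,0,0]

```text
clock: 21.13
eef_pos: [655.9, -136.7, 130.3]
tcp_rot: [3.141, -0.001, -0.001]
contact_force: [-0.6, -0.2, 1.4]
opening: 0.513
grasp_force: 52.2
```

Emit:
play_rows:
  dp:
    - [0,0,0.02]
    - [0,0,0.02]
    - [0,0,0.02]
  rot:
    - [0,0,0]
    - [0,0,0]
    - [0,0,0]

```text
clock: 21.38
eef_pos: [656.1, -136.7, 130.3]
tcp_rot: [3.141, -0.002, -0.001]
contact_force: [-2.9, 0.7, 8.4]
opening: 0.515
grasp_force: 53.0
```

Release, rise, then back off toward the robot for a clear view.

Emit:
play_rows:
  dp:
    - [0,0,0]
    - [0,0,0]
    - [0,0,0]
    - [0,0,0]
    - [0,0,0]
  rot:
    - [0,0,0]
    - [0,0,0]
    - [0,0,0]
    - [0,0,0]
    - [0,0,0]
  fingers: 1.0

```text
clock: 21.8
eef_pos: [655.4, -136.6, 128.4]
tcp_rot: [3.142, 0.0, -0.001]
contact_force: [0.2, -0.3, -0.4]
opening: 1.0
grasp_force: 0.0
```

Emit:
play_rows:
  dp:
    - [0,0,-0.3]
    - [0,0,-1.0]
    - [0,0,-1.8]
    - [0,0,-2.6]
    - [0,0,-2.6]
  rot:
    - [0,0,0]
    - [0,0,0]
    - [0,0,0]
    - [0,0,0]
    - [0,0,0]

```text
clock: 22.22
eef_pos: [658.8, -137.4, 240.6]
tcp_rot: [3.139, -0.01, -0.001]
contact_force: [1.8, -0.5, 0.2]
opening: 1.002
grasp_force: 0.0
```

Emit:
play_rows:
  dp:
    - [-0.8,0.6,0]
    - [-1.6,1.2,0]
    - [-2.4,1.8,0]
    - [-3.2,2.4,0]
    - [-4.0,3.0,0]
  rot:
    - [0,0,0]
    - [0,0,0]
    - [0,0,0]
    - [0,0,0]
    - [0,0,0]

```text
clock: 22.63
eef_pos: [493.9, -257.3, 233.3]
tcp_rot: [3.141, -0.001, 0.0]
contact_force: [0.3, -0.7, -0.2]
opening: 0.999
grasp_force: 0.0
```

Emit:
play_rows:
  dp:
    - [-0.7,0.6,0]
    - [-1.4,1.2,0]
    - [-2.0,1.8,0]
    - [-2.0,1.8,0]
    - [-2.0,1.8,0]
  rot:
    - [0,0,0]
    - [0,0,0]
    - [0,0,0]
    - [0,0,0]
    - [0,0,0]

```text
clock: 23.05
eef_pos: [414.4, -329.7, 233.3]
tcp_rot: [3.141, -0.001, -0.004]
contact_force: [0.4, 0.3, -0.6]
opening: 1.0
grasp_force: 0.0
```

```bash
python3 - <<'E'
from rig import telemetry,optics
from h import *
f=optics.grab_frame("top");g=optics.grab_frame("side")
cv2.imwrite("pics/e1.png",np.hstack([f["color"][90:300,100:460],g["color"][90:300,100:440]])[:,:,::-1])
print(telemetry.sense()["qvel"].round(3))
E
```

```text
[ 0.021  0.007 -0.001 -0.001 -0.002 -0.003]
```

View pics/e1.png

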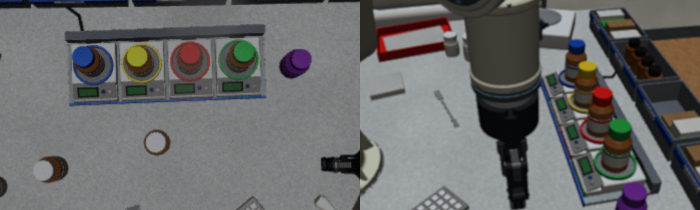

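All four bottles stand upright in their matching collars: blue (85,57), yellow (137,57), red (190,52) and green (240,52) in the crop. The white-capped and purple bottles haven't moved.

```bash
python3 -c "
from rig import r
print(r.sign_off())"
```

```text
the job is handed in; nothing more can be done
None
```

I set the blue, yellow, red and green bottles upright on their matching docks and handed the job in at about 23 s; the final pictures show all four inside their collars and the white-capped and purple bottles where they were.

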